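# Unlatch the sampler gate and draw out the sample rack

### The arm

A 6-joint arm with a two-finger parallel gripper is mounted at the origin on the work surface. World frame = base frame: x ahead of the robot, y to its left, z up, the work surface at z = 0. Lengths are in m, angles in rad, forces in N, time in s.
With the tool pointing down it reaches from about 0.35 to 0.875 m from the base axis. Payload 15.5 kg.
Tool frame: the origin (TCP) lies between the finger pads; the fingertips stand 25 mm ahead of it and the grasp point (between the pads) lies 6 mm ahead of it; z points along the fingers, y is the line along which they close (so a half turn about z gives the same grasp; the last joint's range is limited). The gripper opens to 85 mm and grips with 20 to 120 N. Pads are 22 mm wide; open, the fingers measure 114 mm over their backs; the gripper's body (76 mm by 85 mm) begins 54 mm behind the grasp point. The pads swing forward as they close: fully open they stand 13 mm farther back than shut.
Start: joints at [-1.325, 0.494, 1.345, -0, 1.302, -0.096], TCP at [0.209, -0.589, 0.256] pointing down, gripper open.
Joint ranges: [-2.91, 2.91], [-0.82, 2.16], [0.22, 2.67], [-1.22, 4.37], [0.12, 2.79], [-3.08, 3.08]. Speed limits (rad/s): [1.89, 1.89, 2.57, 3.01, 3.01, 3.01].

### API

Orientations are given as a rotation vector (axis times angle).
In Python, from workcell import monitor, cams, ticket gives the robot as it stands.
- The arm moves only by the tool move_arm, never from a script. Its argument "commands" is one flat list of numbers, 7 for each row, row after row: the shift along the tool's x, y, z in m, then the turn, a rotation vector about the tool's x, y, z in rad, then the opening, from -1 (shut) to 1 (fully open). A call has 1 to 10 rows; each row shifts and turns the commanded pose from where the row before left it, along the tool's axes as they then stand; what a row does not reach is not made up. A row lasts 1/8 s, in which the tool goes at most 62.5 mm and 10.7 degrees, less where a joint would pass 70% of its speed; a pose out of reach is approached as far as the arm can. A call with a gripper value outside its range is refused whole. The fingers move at their own pace and stop on an object; "squeeze" is the grip in N (left out, the last holds). Time passes only in rows, so rows that do not move let the fingers close. It gives the time, the measured TCP pose, the force, the opening and the grip force at its end, in the units of the state.
- monitor.observe(): the state, without advancing time (a new reading comes with each control period).
- cams.camera(name): name is "scene" or "side" or "wrist"; returns the picture (420x560x3 uint8, blue, green, red); there is no depth.
- cams.camera_params(name): a dict with "camera_matrix" (3x3 intrinsics, pixels), "distortion" ([k1, k2, p1, p2, k3] as OpenCV has them; the pictures are not rectified), "origin" and "rotation" of the camera in the world; the wrist camera has in their place "tool_from_camera" (4x4, takes a point from camera to tool coordinates, whose origin is the TCP and whose axes are the flange's). Camera axes: x right, y down, z forward; pixel columns grow to the right and rows downward; lengths in m; the calibration is good to about 2 mm. A picture is of the moment at which its call begins: read the wrist's pose just before it. camera_params takes no time and is no camera call.
- ticket.finish_job(): hands the job in; it is judged then, once.
The state is a dict: "clock": time; "q": joint angles; "joint_vel": joint speeds; "joint_efforts": joint torques, N m; "eef_pos": TCP position; "tcp_rot": TCP orientation; "force": force on the tool from outside, world axes, zero at the start; "moment": the same for the moment, N m; "gripper_width": opening from 0.0 (shut) to 1.0 (fully open); "finger_force": force on a finger pad.
Only numpy, scipy, OpenCV 4.12 (cv2) and the standard library are available. Lean on these libraries where they do the work, as an engineer would, in place of code of your own. Each camera call takes 0.05 s, during which the arm holds its last target. There are 200 camera calls.

### The job

Bring out the sampler's tube rack for loading: tip the thumb lever so that the latch bar lifts out of its catch, swing the gate open to about a right angle, then pull the rack out by its handle as far as it goes. Let go, leaving the gate open and the rack out, and leave the other things on the bench where they stand.

Things in the scene. Friction and masses are not known exactly. Their poses are not given: they have to be found in the camera images.
- sampler: Fixed bench-top rack bay, grey, white and bare metal, 350 deep x 320 mm wide; place and yaw vary. Origin: at bench height, mid-front, in the closed gate's plane. +x points from the gate into the bay, +y to the left when looking in, z up. White housing at its rear (x 242 to 328 mm) is 112 mm high, its slim post and arm 215 mm. Gate closes its front; a tube rack slides in it.
- catch (a point): Middle of the catch, 125 mm above the bench: two upright steel prongs on the right-hand gate post (sampler x 0, y -117 mm), tops 140 mm above the bench. The latch bar's nose lies between them.
- gate (a joint): Gate angle, rad: 0 closed; grows as its free end swings out of the bay towards the sampler's -x (clockwise from above), to 1.75. Upright aluminium frame with clear pane, 200 mm long, 12 mm thick, 20 to 105 mm above the bench. Light hinge, stays where left (0.12 N m friction). With the bar in the catch it moves only about 0.01 rad.
- gate_hinge (a point): On the gate's vertical hinge axis at the left post, 105 mm above the bench (the gate's top); sampler x 0, y +105 mm.
- gate_end (a point): Top of the gate's free end, 202 mm from the hinge axis, 105 mm above the bench; moves with the gate.
- latch (a joint): Latch bar angle, rad: 0 level in the catch, to 0.5 raised. Tipping its thumb lever's top along the gate towards the gate's hinge raises the nose (1 to 2 N at the grip point). The nose clears the prongs at 0.25 rad (grip point moved 14 mm). Let go, it falls back by its weight, so keep it raised until the gate is past 0.15 rad.
- latch_pivot (a point): Pivot of bar and lever on the gate, 105 mm from the hinge axis, 125 mm above the bench; its axis is level and square to the gate. The dark steel bar (142 mm long, 10 thick, 14 high) lies along the gate's top from here past the gate's free end into the catch. Moves with the gate.
- lever_grip (a point): Point to hold on the thumb lever, a dark round steel rod of 16 mm diameter standing straight up from the bar at its pivot. On the rod's axis, 55 mm from the pivot (180 mm above the bench with the bar down); the rounded top is 28 mm beyond it, the bar's upper face 48 mm below. Moves with lever and gate.
- rack (a joint): How far the tube rack is drawn out, m: 0 in, 0.135 at its stop; slides along the sampler's -x, 2 N friction plus a light drag, stays where left. Starts within 12 mm of in. The closed gate stands in its way. Rack with twelve fixed white capped tubes: 190 mm long, 140 wide (sampler y -85 to +55 mm), tube tops 104 mm above the bench. It passes the gate when that is at 1.3 rad or more.
- rack_grip (a point): Middle of the rack's handle: a level round steel bar of 12 mm diameter, 76 mm long along the sampler's y, 125 mm above the bench, on two uprights at the rack's front end (sampler x 50 mm when fully in, y -15 mm). Nothing within 40 mm behind it above 76 mm height, nor in front once the gate is open. Moves with the rack.
- reagent: Bystander: amber bottle, 70 mm across, 150 mm tall; loose on the bench. Origin: centre of its underside.
- jar: Bystander: white jar, 72 mm across, 110 mm tall; loose on the bench. Origin: centre of its underside.
- beaker: Bystander: glass beaker, 76 mm across, 90 mm tall; loose on the bench. Origin: centre of its underside.
- tape: Bystander: roll of clear tape lying flat, 100 mm across, 25 mm high; loose on the bench. Origin: centre of its underside.
- gloves: Bystander: cardboard glove box, 120 x 220 x 70 mm; loose on the bench. Origin: centre of its underside.
- mouse: Bystander: black computer mouse, 100 x 58 x 34 mm; loose on the bench. Origin: centre of its underside.
- driver: Bystander: screwdriver lying down, 180 mm long; loose on the bench. Origin: centre of its underside (of the lying tool).

How it is judged:
By the outcome, as a careful person would: the job done as asked, in the order asked, and still so for the second after the job is handed in, with the robot touching nothing.
It also fails if it takes over 51 s, if anything falls off the work surface, if the arm or the gripper's body presses on something with over 40 N, if the wrist force passes 120 N, or if a joint passes its speed limit or range.

## Working session

There is one attempt and no reset: what is moved stays moved. The work goes in short steps, Python scripts to look and compute and a tool call to move; the robot and the scene stay as the last step left them, time stands still between calls to the robot, and variables do not carry over. Pictures are saved under pics/ and viewed, at most 10 in all, crops included, and the job is handed in when it is done.

Besides the shell and the picture viewer there is one more tool, called as name(argument=value, ...) on one line, values as JSON. move_arm: Moves the arm, as the interface text tells. Its arguments: {"type":"object","properties":{"commands":{"type":"array"},"squeeze":{"type":"number"}},"required":["commands"]}

```bash
mkdir -p pics; ls; python3 - <<'E'
from workcell import monitor, cams
import cv2
s=monitor.observe();print({k:s[k] for k in('clock','eef_pos','tcp_rot','force','gripper_width')})
for n in('scene','side'):
    cv2.imwrite(f'pics/{n}0.png',cams.camera(n));print(n,cams.camera_params(n))
print(cams.camera_params('wrist'))
E
```

```text
pics
{'clock': 0.0, 'eef_pos': array([ 0.20941308, -0.58852749,  0.25568139]), 'tcp_rot': array([-3.09461840e+00, -5.34054240e-01,  1.32926493e-04]), 'force': array([ 0.43148668,  0.95003151, -0.20288432]), 'gripper_width': 0.9990468363465396}
scene {'camera_matrix': array([[428.98852728,   0.        , 281.45652856],
       [  0.        , 428.98852728, 208.10415087],
       [  0.        ,   0.        ,   1.        ]]), 'distortion': array([-0.1327997,  0.       ,  0.       ,  0.       ,  0.       ]), 'origin': array([0.91837903, 0.74334338, 0.81347354]), 'rotation': array([-0.7102684 , -2.56332542,  1.16006257])}
side {'camera_matrix': array([[494.66142684,   0.        , 276.95734994],
       [  0.        , 494.66142684, 215.16062416],
       [  0.        ,   0.        ,   1.        ]]), 'distortion': array([-0.15689415,  0.        ,  0.        ,  0.        ,  0.        ]), 'origin': array([-0.15102526,  0.84740227,  0.69150113]), 'rotation': array([-0.85222075,  2.28748526, -1.34450667])}
{'camera_matrix': array([[339.41378583,   0.        , 278.93409117],
       [  0.        , 339.41378583, 212.30781421],
       [  0.        ,   0.        ,   1.        ]]), 'distortion': array([0.02403808, 0.        , 0.        , 0.        , 0.        ]), 'tool_from_camera': array([[-6.02147969e-04, -9.55868786e-01, -2.93793298e-01,
         7.39857521e-02],
       [ 9.99999730e-01, -4.51569996e-04, -5.80360902e-04,
         7.68097221e-05],
       [ 4.22080633e-04, -2.93793568e-01,  9.55868799e-01,
        -1.16368209e-01],
       [ 0.00000000e+00,  0.00000000e+00,  0.00000000e+00,
         1.00000000e+00]])}
```

View pics/scene0.png

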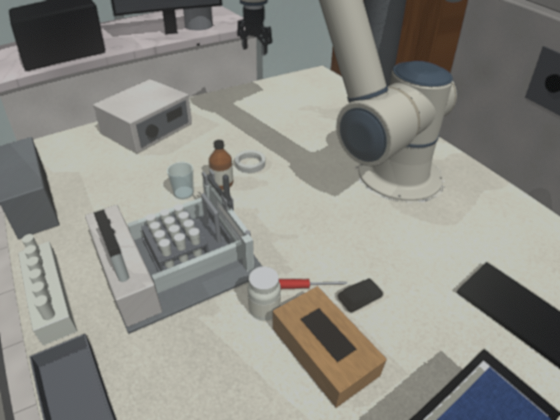

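View pics/side0.png

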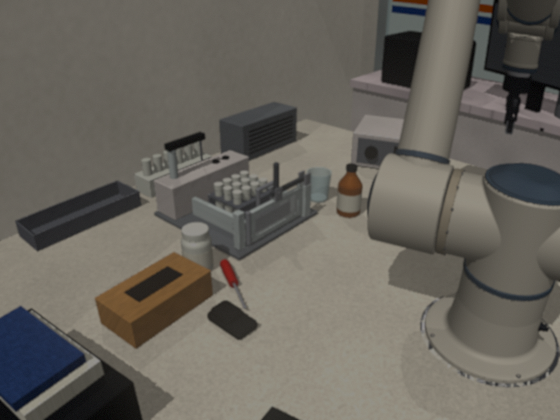

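The sampler's gate faces the robot: scene picture around (225,220), lever near (228,190); side picture lever near (277,178). I'll enlarge both crops.

```bash
python3 - <<'E'
import cv2,numpy as np
a=cv2.imread('pics/scene0.png')[135:335,75:295]; b=cv2.imread('pics/side0.png')[130:280,145:375]
cv2.imwrite('pics/sc.png',cv2.resize(a,None,fx=3,fy=3,interpolation=cv2.INTER_CUBIC))
cv2.imwrite('pics/si.png',cv2.resize(b,None,fx=3.4,fy=3.4,interpolation=cv2.INTER_CUBIC))
E
```

```text
(no output)
```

View pics/sc.png

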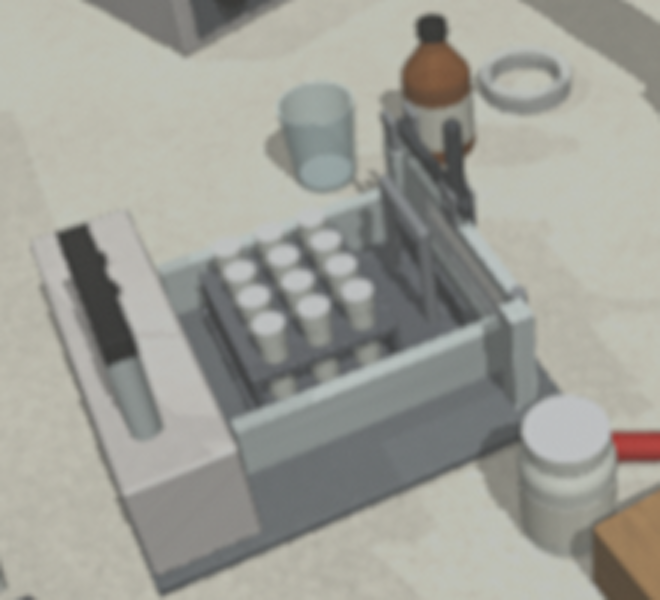

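View pics/si.png

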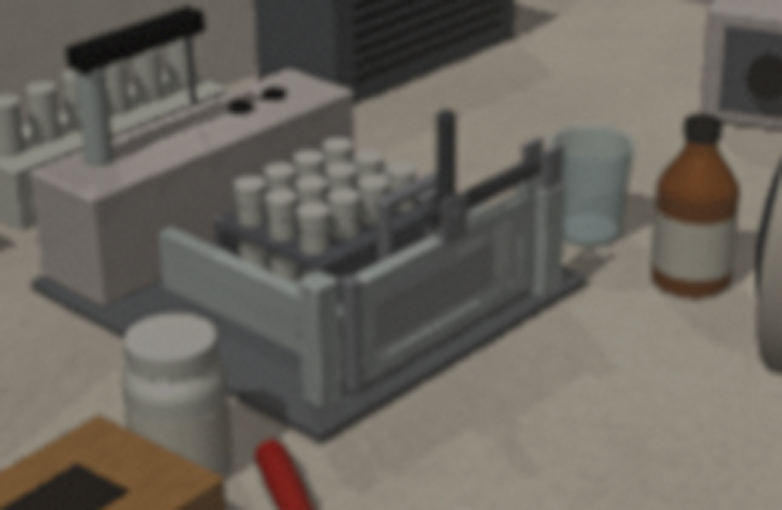

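Scene: lever top ≈(226,175), prongs ≈(207,175), gate hinge top ≈(247,232). Side: lever top ≈(276,163), prongs ≈(305,172), hinge ≈(251,212). I'll fit the sampler pose to these and the housing corners.

```bash
cat > h.py <<'E'
import numpy as np,cv2
from scipy.spatial.transform import Rotation as R
from scipy.optimize import least_squares
from workcell import monitor,cams
def proj(name,P,s=None):
    c=cams.camera_params(name)
    if name=='wrist':
        T=np.eye(4);T[:3,:3]=R.from_rotvec(s['tcp_rot']).as_matrix();T[:3,3]=s['eef_pos'];T=T@c['tool_from_camera'];M,o=T[:3,:3],T[:3,3]
    else: M,o=R.from_rotvec(c['rotation']).as_matrix(),c['origin']
    Q=(np.atleast_2d(P)-o)@M
    return cv2.projectPoints(Q,np.zeros(3),np.zeros(3),c['camera_matrix'],c['distortion'])[0].reshape(-1,2)
def W(p,L):
    c,s=np.cos(p[2]),np.sin(p[2]);L=np.atleast_2d(L)
    return np.c_[p[0]+c*L[:,0]-s*L[:,1],p[1]+s*L[:,0]+c*L[:,1],L[:,2]]
E
cat > fit.py <<'E'
from h import *
sc=np.array([[452,120],[397,120],[515,292],[240,450],[127,495],[35,242],[127,210]])/3+[75,135]
si=np.array([[447,112],[545,145],[360,280],[100,205],[35,178],[290,70],[352,97]])/3.4+[145,130]
def L(p):return np.array([[0,0,.208],[0,-.117,.14],[0,.105,.105],[.242,p[3],.112],[.328,p[3],.112],[.328,-p[4],.112],[.242,-p[4],.112]])
def f(p):
    P=W(p,L(p));return np.r_[proj('scene',P)-sc,proj('side',P)-si].ravel()
r=least_squares(f,[.6,0,0,.15,.15],loss='soft_l1',f_scale=1.5)
print(r.x.round(4));print(r.fun.reshape(-1,2).round(1))
p=r.x
for k,v in dict(lever=[0,0,.18],hinge=[0,.105,.105],rackin=[.05,-.015,.125]).items():print(k,W(p,[v]).round(3))
E
python3 fit.py
```

```text
[ 0.596  -0.0172 -0.0008  0.1512  0.1437]
[[ 0.3 -1.2]
 [ 1.1 -3.2]
 [ 1.6 -0.5]
 [ 1.5 -1.7]
 [-0.7 -0.5]
 [-1.4 -0.2]
 [ 1.2 -0.9]
 [ 0.4 -1.3]
 [-0.3 -0.6]
 [-2.   0.7]
 [-2.5 -1.8]
 [-2.5 -2.6]
 [-1.9 -0.8]
 [-0.6 -2. ]]
lever [[ 0.596 -0.017  0.18 ]]
hinge [[0.596 0.088 0.105]]
rackin [[ 0.646 -0.032  0.125]]
```

move_arm(commands=[0,0,-0.01,0,0,-0.154,1,0,0,-0.01,0,0,-0.154,1,0,0,-0.01,0,0,-0.154,1,0,0,-0.01,0,0,-0.154,1,0,0,-0.01,0,0,-0.154,1,0,0,-0.01,0,0,-0.154,1,0,0,-0.01,0,0,-0.154,1,0,0,-0.005,0,0,-0.151,1])

```text
clock: 1.1
eef_pos: [0.2095, -0.5888, 0.3315]
tcp_rot: [-2.216, -2.227, -0.0]
force: [0.2, -0.0, 0.2]
gripper_width: 1.001
finger_force: 0.0
```

move_arm(commands=[0.044,0.03,0,0,0,0,1,0.044,0.03,0,0,0,0,1,0.044,0.03,0,0,0,0,1,0.044,0.03,0,0,0,0,1,0.044,0.03,0,0,0,0,1,0.044,0.03,0,0,0,0,1,0.044,0.03,0,0,0,0,1,0.044,0.03,0,0,0,0,1,0.044,0.03,0,0,0,0,1,0.044,0.03,0,0,0,0,1])

```text
clock: 2.35
eef_pos: [0.5102, -0.1472, 0.3311]
tcp_rot: [-2.221, -2.221, 0.0]
force: [0.7, -0.6, -0.3]
gripper_width: 1.002
finger_force: 0.0
```

move_arm(commands=[0.044,0.029,0,0,0,0,1,0.044,0.029,0,0,0,0,1,0.044,0.029,0,0,0,0,1,0,0,0,0,0,0,1])

```text
clock: 2.85
eef_pos: [0.5976, -0.0139, 0.3306]
tcp_rot: [-2.217, -2.225, -0.0]
force: [-0.3, -0.3, -0.0]
gripper_width: 0.998
finger_force: 0.0
```

```bash
python3 - <<'E'
from h import *
s=monitor.observe();print(s['clock'],s['eef_pos'],s['tcp_rot'],s['q'])
im=cams.camera('wrist');cv2.imwrite('pics/w1.png',im);cv2.imwrite('pics/w1b.png',cv2.resize(im,None,fx=1.4,fy=1.4))
p=[.596,-.0172,-.0008]
print(proj('wrist',W(p,[[0,0,.208],[0,0,.18],[0,-.117,.14],[0,.105,.105],[.045,.023,.125],[.045,-.053,.125],[0,-.097,.105]]),s).round(0)*1.4)
E
```

```text
2.85 [ 0.59762917 -0.01390423  0.33055406] [-2.21688545e+00 -2.22477926e+00 -1.17650419e-04] [-1.23432671e-01  3.94080432e-01  1.30689312e+00  5.89352886e-04
  1.44124967e+00 -1.27063426e-01]
[[389.2 305.2]
 [389.2 291.2]
 [389.2 428.4]
 [390.6 109.2]
 [456.4 236.6]
 [450.8 340.2]
 [389.2 382.2]]
```

View pics/w1b.png

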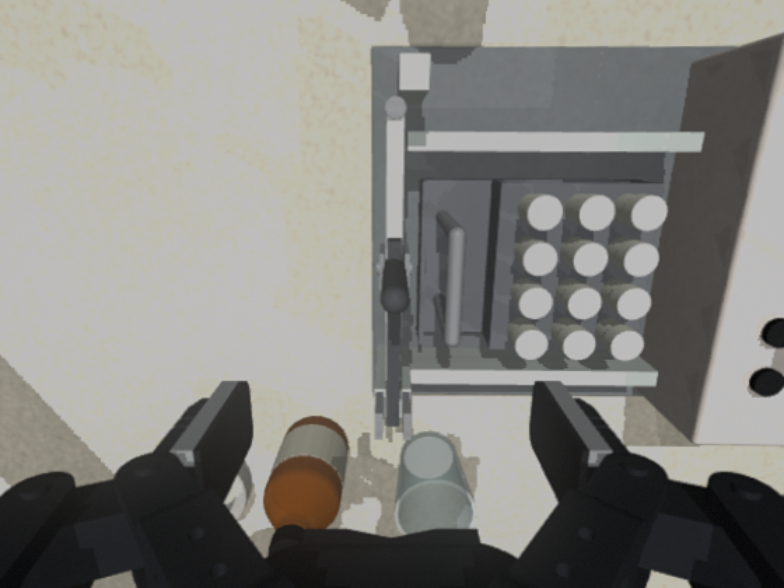

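Wrist view: lever tip ≈(395,298), hinge ≈(395,107), handle bar from (457,232) to (452,342), in the 1.4x picture. The sampler is therefore about 2.5 mm further in +x and +y than fitted, and the bottle (near (310,470)) is clear of the swing. Descending and gripping.

move_arm(commands=[-0.001,0.001,0.03,0,0,0,1,0,0,0.03,0,0,0,1,0,0,0.03,0,0,0,1,0,0,0.03,0,0,0,1,0,0,0.025,0,0,0,1,0,0,0,0,0,0,1])

```text
clock: 3.65
eef_pos: [0.596, -0.0187, 0.1849]
tcp_rot: [-2.221, -2.218, 0.004]
force: [-0.1, -0.6, -0.2]
gripper_width: 0.999
finger_force: 0.0
```

move_arm(commands=[0,0,0,0,0,0,-1,0,0,0,0,0,0,-1,0,0,0,0,0,0,-1,0,0,0,0,0,0,-1,0,0,0,0,0,0,-1,0,0,0,0,0,0,-1,0,0,0,0,0,0,-1,0,0,0,0,0,0,-1], squeeze=25)

```text
clock: 4.65
eef_pos: [0.5984, -0.0179, 0.1869]
tcp_rot: [2.22, 2.22, 0.002]
force: [6.5, 0.1, 4.1]
gripper_width: 0.182
finger_force: 26.1
```

move_arm(commands=[0.0037,0,0.0001,0,-0.06,0,-1,0.0037,0,0.0001,0,-0.06,0,-1,0.0037,0,0.0001,0,-0.06,0,-1,0.0037,0,0.0001,0,-0.06,0,-1,0.0037,0,0.0001,0,-0.06,0,-1,0.0037,0,0.0001,0,-0.06,0,-1,0,0,0,0,0,0,-1])

```text
clock: 5.52
eef_pos: [0.5981, 0.0046, 0.1832]
tcp_rot: [2.022, 2.025, -0.369]
force: [1.5, 0.8, 12.7]
gripper_width: 0.178
finger_force: 27.6
```

```bash
python3 - <<'E'
from h import *
s=monitor.observe();print(s['clock'],s['eef_pos'],R.from_rotvec(s['tcp_rot']).as_matrix().round(3),s['q'].round(2),s['force'],s['moment'])
im=cams.camera('side');cv2.imwrite('pics/si2.png',cv2.resize(im[120:290,180:390],None,fx=3.5,fy=3.5,interpolation=cv2.INTER_CUBIC))
E
```

```text
5.525 [0.59809071 0.0046211  0.18318607] [[-0.001  1.     0.002]
 [ 0.935  0.002 -0.354]
 [-0.354  0.001 -0.935]] [ 0.09  0.57  1.49 -0.4   1.14  0.27] [ 1.47424263  0.77807289 12.73956453] [-0.66928797  0.05153959 -0.08490126]
```

View pics/si2.png

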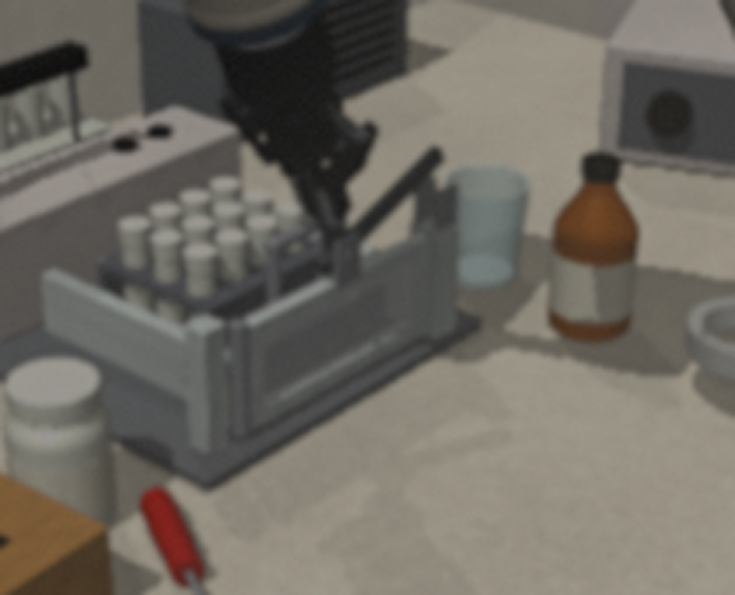

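Picture: the bar's nose (≈(435,155)) stands well above the prongs (≈(435,200)), with the rod held at (335,225). Now I'll swing about the hinge, following the tool tilt.

move_arm(commands=[0,-0.0085,-0.001,0.0354,0,0.0935,-1,0.0004,-0.0085,-0.0002,0.0354,0,0.0935,-1,0.0004,-0.0085,-0.0002,0.0354,0,0.0935,-1,0.0004,-0.0085,-0.0002,0.0354,0,0.0935,-1,0.0004,-0.0085,-0.0002,0.0354,0,0.0935,-1,0.0004,-0.0085,-0.0002,0.0354,0,0.0935,-1])

```text
clock: 6.32
eef_pos: [0.55, 0.0193, 0.1838]
tcp_rot: [2.6, 1.367, -0.472]
force: [4.3, 0.8, 1.1]
gripper_width: 0.18
finger_force: 26.3
```

```bash
python3 - <<'E'
from h import *
s=monitor.observe();print(s['clock'],s['eef_pos'],R.from_rotvec(s['tcp_rot']).as_matrix().round(3),s['q'].round(2),s['force'],s['moment'],s['finger_force'])
E
```

```text
6.325 [0.55002499 0.01927271 0.18381912] [[ 0.531  0.824 -0.199]
 [ 0.771 -0.567 -0.289]
 [-0.351  0.    -0.936]] [ 0.08  0.59  1.46 -0.28  1.34  0.78] [4.26683016 0.78364387 1.10870505] [ 0.49343494 -0.58602558  0.0494121 ] 26.268434822559357
```

move_arm(commands=[0.0004,-0.0085,-0.0002,0.0354,0,0.0935,-1,0.0004,-0.0085,-0.0002,0.0354,0,0.0935,-1,0.0004,-0.0085,-0.0002,0.0354,0,0.0935,-1,0.0004,-0.0085,-0.0002,0.0354,0,0.0935,-1,0.0004,-0.0085,-0.0002,0.0354,0,0.0935,-1,0.0004,-0.0085,-0.0002,0.0354,0,0.0935,-1,0.0004,-0.0085,-0.0002,0.0354,0,0.0935,-1,0.0004,-0.0085,-0.0002,0.0354,0,0.0935,-1,0.0004,-0.0085,-0.0002,0.0354,0,0.0935,-1,0.0002,-0.0042,-0.0001,0.0177,0,0.0468,-1])

```text
clock: 7.58
eef_pos: [0.5131, 0.0875, 0.1842]
tcp_rot: [3.089, 0.029, -0.563]
force: [4.0, -0.2, 0.1]
gripper_width: 0.18
finger_force: 25.7
```

```bash
python3 - <<'E'
from h import *
s=monitor.observe();print(s['clock'],s['eef_pos'],R.from_rotvec(s['tcp_rot']).as_matrix().round(3),s['q'].round(2),s['force'],s['moment'],s['finger_force'])
E
```

```text
7.575 [0.51313269 0.08750816 0.1842167 ] [[ 0.935  0.019 -0.353]
 [ 0.018 -1.    -0.005]
 [-0.353 -0.002 -0.936]] [0.05 0.59 1.44 0.01 1.47 1.6 ] [ 3.99678833 -0.20051047  0.05953673] [-0.01345194 -1.02838339  0.14026912] 25.72098970413208
```

move_arm(commands=[-0.0037,0,0,0,0.06,0,-1,-0.0037,0,0,0,0.06,0,-1,-0.0037,0,0,0,0.06,0,-1,-0.0037,0,0,0,0.06,0,-1,-0.0037,0,0,0,0.06,0,-1,-0.003,0,0,0,0.05,0,-1,0,0,0,0,0,0,-1])

```text
clock: 8.45
eef_pos: [0.4917, 0.0869, 0.1884]
tcp_rot: [-3.14, -0.033, 0.016]
force: [10.0, 1.4, -16.1]
gripper_width: 0.178
finger_force: 25.3
```

move_arm(commands=[0,0,0,0,0,0,1,0,0,0,0,0,0,1,0,0,0,0,0,0,1,0,0,0,0,0,0,1,0,0,-0.03,0,0,0,1,0,0,-0.05,0,0,0,1,0,0,-0.05,0,0,0,1])

```text
clock: 9.32
eef_pos: [0.493, 0.0866, 0.3202]
tcp_rot: [-3.14, -0.033, 0.02]
force: [1.1, 0.1, -0.7]
gripper_width: 1.0
finger_force: 0.0
```

move_arm(commands=[0.036,0.031,0,0,0,0,1,0.036,0.031,0,0,0,0,1,0.036,0.031,0,0,0,0,1,0.036,0.031,0,0,0,0,1])

```text
clock: 9.82
eef_pos: [0.6409, -0.0353, 0.3167]
tcp_rot: [-3.139, -0.033, 0.019]
force: [-0.1, 1.2, 0.2]
gripper_width: 1.002
finger_force: 0.0
```

move_arm(commands=[0,0,0,0,0,-0.155,1,0,0,0,0,0,-0.155,1,0,0,0,0,0,-0.155,1,0,0,0,0,0,-0.155,1,0,0,0,0,0,-0.155,1,0,0,0,0,0,-0.155,1,0,0,0,0,0,-0.155,1,0,0,0,0,0,-0.155,1,0,0,0,0,0,-0.155,1,0,0,0,0,0,-0.155,1])

```text
clock: 11.08
eef_pos: [0.6398, -0.0343, 0.3166]
tcp_rot: [-2.208, -2.22, 0.012]
force: [-0.5, 0.8, -0.0]
gripper_width: 0.999
finger_force: 0.0
```

```bash
python3 - <<'E'
from h import *
s=monitor.observe();print(s['clock'],s['eef_pos'],R.from_rotvec(s['tcp_rot']).as_matrix().round(3),s['q'].round(2),s['force'])
im=cams.camera('wrist');cv2.imwrite('pics/w2.png',cv2.resize(im,None,fx=1.4,fy=1.4))
p=[.5985,-.0155,0]
print((proj('wrist',W(p,[[.0425,.023,.125],[.0425,-.053,.125],[0,.105,.105],[-.202,.105,.105]]),s)*1.4).round(0))
E
```

```text
11.075 [ 0.63975852 -0.03426113  0.31663817] [[-0.005  1.    -0.012]
 [ 1.     0.005  0.002]
 [ 0.002 -0.012 -1.   ]] [-0.15  0.48  1.21 -0.    1.47 -0.15] [-0.46830857  0.84254093 -0.01339666]
[[398. 206.]
 [397. 318.]
 [331.  69.]
 [  7.  64.]]
```

View pics/w2.png

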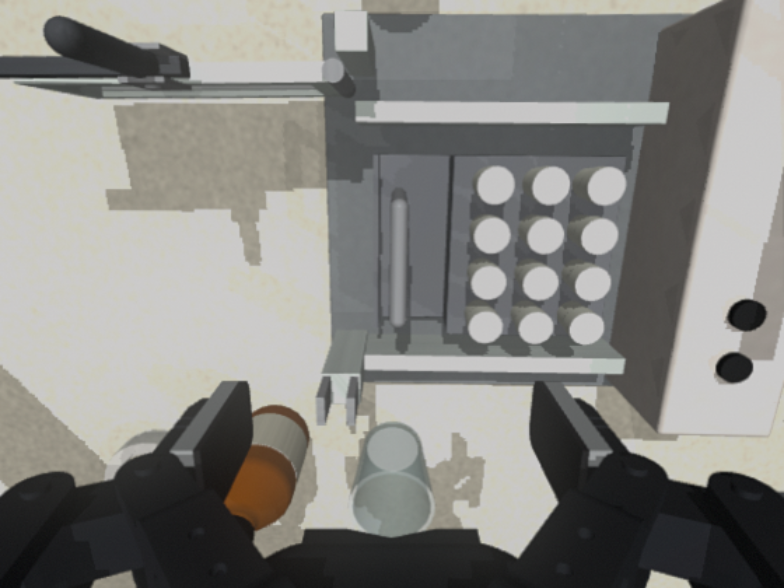

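Gate stands near a right angle (hinge (333,70), gate along row ≈70). The handle bar runs from (400,200) to (398,325), as predicted. I'll half-close, descend and grip.

move_arm(commands=[0,0.001,0.036,-0.012,0,0,0,0,0,0.036,0,0,0,0,0,0,0.036,0,0,0,0,0,0,0.036,0,0,0,0,0,0,0.022,0,0,0,0,0,0,0.02,0,0,0,0,0,0,0,0,0,0,0])

```text
clock: 12.0
eef_pos: [0.6396, -0.0338, 0.1295]
tcp_rot: [-2.221, -2.217, 0.001]
force: [0.7, 0.9, 0.2]
gripper_width: 0.5
finger_force: 0.0
```

move_arm(commands=[0,0,0,0,0,0,-1,0,0,0,0,0,0,-1,0,0,0,0,0,0,-1,0,0,0,0,0,0,-1,0,0,0,0,0,0,-1,0,0,0,0,0,0,-1], squeeze=40)

```text
clock: 12.75
eef_pos: [0.6411, -0.034, 0.1319]
tcp_rot: [2.221, 2.221, 0.004]
force: [-0.5, 0.0, 7.2]
gripper_width: 0.124
finger_force: 39.2
```

move_arm(commands=[0,-0.006,0,0,0,0,-1,0,-0.012,0,0,0,0,-1,0,-0.012,0,0,0,0,-1,0,-0.013,0,0,0,0,-1,0,-0.013,0,0,0,0,-1,0,-0.013,0,0,0,0,-1,0,-0.013,0,0,0,0,-1,0,-0.013,0,0,0,0,-1,0,-0.012,0,0,0,0,-1,0,-0.01,0,0,0,0,-1])

```text
clock: 14.0
eef_pos: [0.524, -0.0336, 0.1319]
tcp_rot: [2.221, 2.221, 0.006]
force: [3.1, 7.1, 10.3]
gripper_width: 0.126
finger_force: 39.7
```

move_arm(commands=[0,-0.004,0,0,0,0,-1,0,-0.003,0,0,0,0,-1,0,0,0,0,0,0,-1])

```text
clock: 14.38
eef_pos: [0.5169, -0.0336, 0.1318]
tcp_rot: [-2.221, -2.221, -0.005]
force: [-0.8, 6.4, 12.5]
gripper_width: 0.123
finger_force: 40.0
```

move_arm(commands=[0,-0.002,0,0,0,0,-1,0,-0.002,0,0,0,0,-1,0,0,0,0,0,0,-1])

```text
clock: 14.75
eef_pos: [0.5145, -0.0336, 0.1319]
tcp_rot: [2.22, 2.22, 0.008]
force: [8.6, 8.5, 4.4]
gripper_width: 0.122
finger_force: 39.4
```

move_arm(commands=[0,-0.001,0,0,0,0,-1,0,-0.001,0,0,0,0,-1,0,0,0,0,0,0,-1])

```text
clock: 15.12
eef_pos: [0.5144, -0.0336, 0.132]
tcp_rot: [2.218, 2.218, 0.012]
force: [20.5, 10.7, -5.9]
gripper_width: 0.128
finger_force: 39.1
```

The position stopped changing while the force rose, so the rack is at its stop. Releasing and rising.

move_arm(commands=[0,0.001,0,0,0,0,0,0,0.001,0,0,0,0,0,0,0,0,0,0,0,0,0,0,0,0,0,0,0,0,0,-0.03,0,0,0,0,0,0,-0.05,0,0,0,0,0,0,-0.05,0,0,0,0,0,0,-0.05,0,0,0,0,-0.04,0,0,0,0,0,0,-0.04,0,0,0,0,0,0])

```text
clock: 16.38
eef_pos: [0.5124, -0.115, 0.3113]
tcp_rot: [2.22, 2.223, 0.003]
force: [0.2, -1.2, 0.8]
gripper_width: 0.502
finger_force: 0.0
```

```bash
python3 - <<'E'
from h import *
s=monitor.observe();print(s['clock'],s['eef_pos'],s['force'])
a=cams.camera('wrist');b=cams.camera('scene')[135:345,75:355]
cv2.imwrite('pics/f.png',np.hstack([cv2.resize(a,(400,300)),cv2.resize(b,(400,300))]))
E
```

```text
16.375 [ 0.51242767 -0.11504154  0.31133807] [ 0.17935217 -1.167186    0.80821087]
```

View pics/f.png

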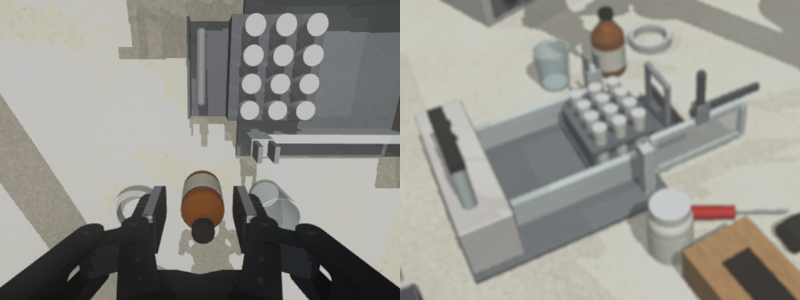

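The rack is out (handle at (200,65) in the left half), the gate is open at a right angle with the lever upright (right half, (700,90)), and the bystanders have not moved. Handing in.

```bash
python3 -c "
from workcell import ticket;print(ticket.finish_job())"
```

```text
the job is handed in; nothing more can be done
None
```

I unlatched the gate and swung it open to about a right angle, pulled the rack out to its stop and let go. The bystanders stayed where they stood, and the job is handed in at about 16.5 s on the robot's clock.

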